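# Earth a switch box, then close its housing on the dowels and hold it shut

### The arm

A 6-joint arm with a two-finger parallel gripper is mounted at the origin on the work surface. World frame = base frame: x ahead of the robot, y to its left, z up, the work surface at z = 0. Lengths are in m, angles in degrees, forces in N, time in s.
With the tool pointing down it reaches from about 0.4 to 0.825 m from the base axis. Payload 7 kg.
Tool frame: the origin (TCP) lies midway between the tips of the shut fingers; the grasp point (between the pads) lies 19 mm behind it; z points along the fingers, y is the line along which they close (so a half turn about z gives the same grasp; the last joint's range is limited). The gripper opens to 88 mm and grips with 3 to 60 N. Pads are 19 mm wide; open, the fingers measure 130 mm over their backs; the gripper's body (78 mm by 193 mm) begins 47 mm behind the grasp point.
Start: joints at [-46.576, 20.546, 0.682, 0, -70.136, -16.507], TCP at [0.306, -0.602, 0.227] pointing down, gripper open.
Joint ranges: [-176.03, 176.03], [-82.01, 121.73], [-58.28, 71.71], [-173.87, 95.51], [-174.79, -0.11], [-173.66, 173.66]. Speed limits (degrees/s): [136.94, 136.94, 172.46, 180, 180, 180].

### API

Orientations are given as [roll, pitch, yaw] about the fixed x, y, z axes, in that order (R = Rz(yaw) Ry(pitch) Rx(roll)).
In Python, from plant import ctrl, viewer, close_job gives the robot as it stands. The module is installed in compiled form; this text tells all that it offers.
- The arm moves only by the tool step_arm, never from a script. Its argument "moves" is a list that holds one entry, the list of rows, each a list of 5 numbers: the shift along the world's x, y, z in cm, then the turn about the world's z in rad, then the finger opening in cm, from 0 to 8.76. In form: [[[tx, ty, tz, twist, grip], ...]]. A call has 1 to 10 rows; each row shifts and turns the commanded pose from where the row before left it; what a row does not reach is not made up. A row lasts 1/10 s, in which the tool goes at most 50 mm and 8.59 degrees, less where a joint would pass 70% of its speed; a pose out of reach is approached as far as the arm can. A call with a gripper value outside its range is refused whole. The fingers move at their own pace and stop on an object; the grip force is fixed at half the most. Time passes only in rows, so rows that do not move let the fingers close. It gives the time, the measured TCP pose, the force, the opening and the grip force at its end, in the units of the state.
- ctrl.get_obs(): the state, without advancing time (a new reading comes with each control period).
- viewer.snapshot(name): name is "side" or "top" or "wrist"; returns (picture, depth): 400x640x3 uint8, blue, green, red; 400x640 float32, m along the optical axis (not along the pixel's ray), 0 where there is no reading.
- viewer.camera_info(name): a dict with "camera_matrix" (3x3 intrinsics, pixels), "k1" (the pictures are not rectified: a ray, as slopes to the right and down, at radius r is drawn at 1 + k1 r^2 times it, then the intrinsics apply), "eye" and "orientation" of the camera in the world. Camera axes: x right, y down, z forward; pixel columns grow to the right and rows downward; lengths in m; the calibration is good to about 2 mm. A picture is of the moment at which its call begins: read the wrist's pose just before it. camera_info takes no time and is no camera call; for the wrist camera it gives the pose at the moment of the call.
- close_job(): hands the job in; it is judged then, once.
The state is a dict: "clock": time; "joint_pos": joint angles; "qvel": joint speeds; "tau": joint torques, N m; "tool_pos": TCP position; "orientation": TCP orientation; "force": force on the tool from outside, world axes, zero at the start; "moment": the same for the moment, N m; "opening": finger opening in m; "gripper_force": force on a finger pad.
Only numpy, scipy, OpenCV 4.12 (cv2) and the standard library are available. Lean on these libraries where they do the work, as an engineer would, in place of code of your own. Each camera call takes 0.05 s, during which the arm holds its last target. There are 200 camera calls.

### The job

First, before moving the cover, press the yellow earthing pedal down to its stop for about a second to discharge the unit, and let it spring back up. Then pick up the blue cover, lower it onto the two brass dowels of the grey box (red lens at the same end as the red mark) and press it down against the springy orange gasket until it is fully shut on the grey rim. Finish while still holding it pressed shut; do not let go, and leave the screwdriver, jar and tape where they are.

Things in the scene. Friction and masses are not known exactly. Their poses are not given: they have to be found in the camera images.
- base_half: Lower half of the housing: grey open box 150 (x) x 100 (y) mm fixed on a plywood jig plate 190 x 120 x 8 mm that does not move. Origin: centre of the plate's underside, on the table; z up. Its rim is 48 mm above the table. A red mark lies on the plate at the +x end. An orange gasket frame 100 x 80 mm stands 5 mm above the rim.
- seat (a point): Point at the centre of the box's rim, 48 mm above the table, axes of the box. Where the cover's origin must be, axes matching, when the housing is fully shut.
- dowel_a (a point): Foot of dowel A at rim height, at (58, -33) mm from the box centre (box x, y). Both dowels are brass, upright, 10 mm diameter, 20 mm high above the rim; the top 7 mm taper to 5 mm diameter.
- dowel_b (a point): Foot of dowel B at rim height, at (-58, 25) mm from the box centre. Not the mirror of A: the cover fits one way round only.
- gasket (a joint): How far the sprung gasket is pressed down, m: 0 free (5 mm proud of the rim), 0.005 when the cover meets the rim. It pushes up with about 4 N when free and about 14 N when level with the rim, more than the cover's weight, so an unheld cover stays about 5 mm open.
- cover: Loose upper half of the housing, blue, 0.15 to 0.26 kg: flange plate 150 (x) x 100 (y) x 10 mm with a solid raised hood 80 (x) x 44 (y) mm, 30 mm high, at its centre (hood top 40 mm above the underside). Origin: centre of the underside; z up. It starts flat on the table. Grip the hood across its 44 mm width (cover y). A red lens is on the hood at the +x end.
- hole_a (a point): Centre, at the underside, of the 12 mm through hole for dowel A, at (58, -33) mm from the cover's origin.
- hole_b (a point): Centre, at the underside, of the 12 mm through hole for dowel B, at (-58, 25) mm from the cover's origin.
- pedal_base: Fixed steel base of the earthing pedal, 150 (x) x 75 (y) x 8 mm. Origin on the table under the middle of the pedal's rubber pad; the hinge is 85 mm from there along its +x, 27 mm above the table.
- pedal_pad (a point): Point at the middle of the black rubber pad on the yellow pedal plate, on its top face, 88 mm from the hinge; about 60 mm above the table when up, 38 mm when down. The pad is 50 x 55 mm. Its frame turns with the pedal and has the axes of the base when the pedal is up.
- pedal (a joint): Pedal angle, rad: 0 up, 0.25 down at its stop. It sinks about 22 mm at the pad, springs back by itself, and takes about 2.5 N to start and about 7 N at the stop, pressed straight down on the pad.
- screwdriver: Screwdriver 170 mm long lying on the table, a bystander; origin on its length.
- screw_jar: Closed jar, 60 mm diameter, 65 mm high, a bystander; origin at the centre of its underside.
- tape_roll: Yellow roll of tape, 80 mm diameter, 20 mm high, lying flat, a bystander; origin at the centre of its underside.
Mind the look-alikes: they are no part of the job. Of the things like the cover, leave any that is turquoise; of the rest the larger one is meant. Of the things that look like the pedal_base, take the one that is farthest to the robot's right at the start.

How it is judged:
By the outcome, as a careful person would: the job done as asked, in the order asked, and still so for the second after the job is handed in, while the arm keeps its last pose, push and grip.
It also fails if it takes over 53 s, if anything falls off the work surface, if the arm or the gripper's body presses on something with over 40 N, if the wrist force passes 120 N, or if a joint passes its speed limit or range.

## Working session

There is one attempt and no reset: what is moved stays moved. The work goes in short steps, Python scripts to look and compute and a tool call to move; the robot and the scene stay as the last step left them, time stands still between calls to the robot, and variables do not carry over. Pictures are saved under pics/ and viewed, at most 10 in all, crops included, and the job is handed in when it is done.

Besides the shell and the picture viewer there is one more tool, called after "Emit:" by a JSON object that holds its "op" and its "data", one argument or row to a line. step_arm: Moves the arm, as the interface text tells. Its arguments: {"type":"object","properties":{"moves":{"type":"array","items":{"type":"array","items":{"type":"array","items":{"type":"number"}}}}},"required":["moves"]}

```bash
mkdir -p pics && python3 - <<'E'
from plant import ctrl, viewer
import cv2, numpy as np
for n in ("top","side"):
    im,d=viewer.snapshot(n); cv2.imwrite(f"pics/{n}0.png",im); np.save(f"{n}0.npy",d)
    i=viewer.camera_info(n); print(n,i)
print(viewer.camera_info("wrist"))
print(ctrl.get_obs())
E
```

```text
top {'camera_matrix': array([[455.24459624,   0.        , 323.56853909],
       [  0.        , 455.24459624, 194.68960593],
       [  0.        ,   0.        ,   1.        ]]), 'k1': -0.13302199160331662, 'eye': array([0.35498749, 0.00517907, 1.54403542]), 'orientation': array([-1.74034087e+02, -1.73654632e-01, -9.13740398e+01])}
side {'camera_matrix': array([[503.12004662,   0.        , 321.60815627],
       [  0.        , 503.12004662, 204.36461165],
       [  0.        ,   0.        ,   1.        ]]), 'k1': -0.10487002412761551, 'eye': array([0.42840184, 0.94735214, 1.07721069]), 'orientation': array([-136.29389935,    0.34368929, -174.88337632])}
{'camera_matrix': array([[285.50842186,   0.        , 322.09923754],
       [  0.        , 285.50842186, 200.16968349],
       [  0.        ,   0.        ,   1.        ]]), 'k1': -0.04186468463621146, 'eye': array([ 0.24086469, -0.63573062,  0.38387422]), 'orientation': array([ 1.64102993e+02, -1.02999170e-01,  1.16895782e+02])}
{'clock': 0.1, 'joint_pos': array([-4.65751953e+01,  2.05875611e+01,  6.40029836e-01, -1.63672095e-02,
       -7.01351797e+01, -1.65065523e+01]), 'qvel': array([ 0.03333922, -0.13330263,  0.04268238,  0.0923744 , -0.05576905,
        0.03663192]), 'tau': array([-1.57910941e-03, -5.84163451e+01,  2.93751562e+01,  7.01555997e+00,
        1.01693204e-02, -5.47569960e-05]), 'tool_pos': array([ 0.30536327, -0.60150653,  0.22572573]), 'orientation': array([ 1.79916326e+02, -8.74926760e-03, -1.53087314e+02]), 'force': array([-0.54130147, -0.10222622,  0.03264696]), 'moment': array([0.01158846, 0.01775796, 0.04646678]), 'gripper_force': 0.0, 'opening': 0.0877976097098704}
```

View pics/top0.png

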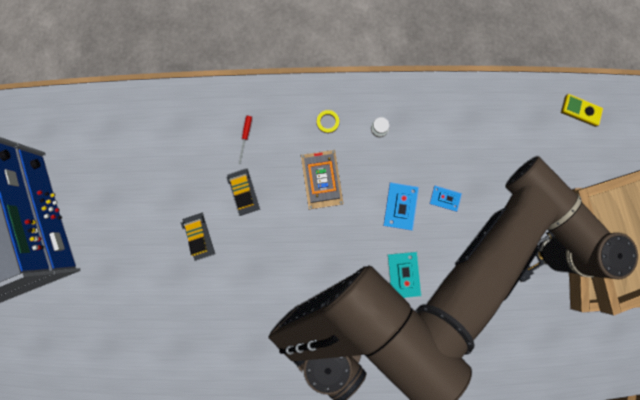

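View pics/side0.png

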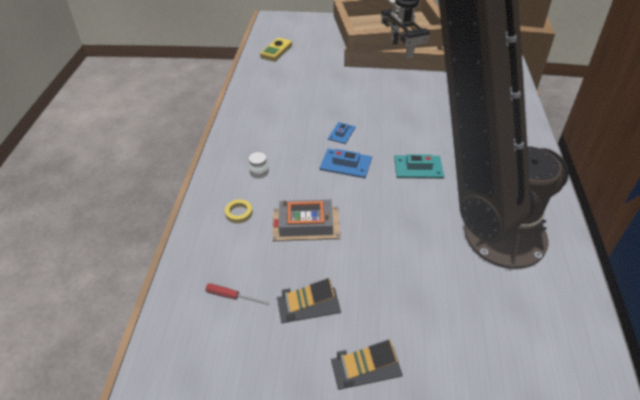

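Pictures show (top view: up = +x, left = +y):
- **Pedals:** (242,191) and (197,236). The robot's right is image right, so (242,191) is meant.
- **Covers:** (401,206) large blue, (446,198) small blue and (405,274) turquoise. The larger blue one at (401,206) is meant.
- **Others:** box at (322,180) with its red mark at the top (+x end), screwdriver (246,135), tape (328,121), jar (380,127).

I'll confirm with an enlarged crop and measure.

```bash
cat > h.py <<'E'
import numpy as np, cv2
from scipy.spatial.transform import Rotation as R
def ray(info,uv):
    K=info["camera_matrix"]; k=info["k1"]
    uv=np.atleast_2d(np.array(uv,float))
    D=cv2.undistortPoints(uv[:,None],K,np.array([k,0,0,0.]))[:,0]
    d=np.c_[D,np.ones(len(D))]
    return d@R.from_euler("xyz",info["orientation"],degrees=True).as_matrix().T
def onz(info,uv,z):
    d=ray(info,uv); return info["eye"]+d*((z-info["eye"][2])/d[:,2])[:,None]
def deproj(info,depth,mask):
    v,u=np.nonzero(mask&(depth>0)); 
    D=cv2.undistortPoints(np.c_[u,v].astype(float)[:,None],info["camera_matrix"],np.array([info["k1"],0,0,0.]))[:,0]
    z=depth[v,u][:,None]
    return np.c_[D*z,z]@R.from_euler("xyz",info["orientation"],degrees=True).as_matrix().T+info["eye"]
def blobs(mask,amin=30):
    n,l,s,c=cv2.connectedComponentsWithStats(mask.astype(np.uint8))
    return [(c[i],s[i],l==i) for i in range(1,n) if s[i][4]>=amin]
E
python3 - <<'E'
from plant import viewer
from h import *
im=cv2.imread("pics/top0.png"); d=np.load("top0.npy"); I=viewer.camera_info("top")
hsv=cv2.cvtColor(im,cv2.COLOR_BGR2HSV)
def rep(name,m,z):
    for c,s,l in blobs(m):
        cs=cv2.findContours(l.astype(np.uint8),0,1)[0]; r=cv2.minAreaRect(max(cs,key=cv2.contourArea))
        P=onz(I,cv2.boxPoints(r),z); e1,e2=P[1]-P[0],P[2]-P[1]
        e=e1 if np.hypot(*e1[:2])>np.hypot(*e2[:2]) else e2
        print(name,c.round(),s[4],"ctr",onz(I,[r[0]],z)[0].round(4),"len",np.linalg.norm(e1).round(3),np.linalg.norm(e2).round(3),"yaw",np.degrees(np.arctan2(e[1],e[0])).round(1),"depth z",np.percentile(deproj(I,d,l)[:,2],[5,50,95]).round(3))
h,s,v=[hsv[...,i].astype(int) for i in range(3)]
roi=np.zeros(h.shape,bool); roi[90:300,160:480]=1
rep("blue",(h>98)&(h<115)&(s>150)&(v>120)&roi,.01)
rep("orange",(h>5)&(h<18)&(s>170)&(v>120)&roi,.053)
rep("yel",(h>18)&(h<32)&(s>150)&(v>120)&roi,.05)
rep("red",((h<5)|(h>174))&(s>150)&(v>100)&roi,.01)
rep("dark",(v<75)&(s<90)&roi&(np.arange(640)[None]<280),.05)
a=cv2.resize(im[160:270,170:290],None,fx=4,fy=4,interpolation=2); b=cv2.resize(im[160:310,370:470],None,fx=3,fy=3,interpolation=2)
c=np.zeros((450,790,3),np.uint8); c[:440,:480]=a; c[:450,485:785]=b; cv2.imwrite("pics/crop.png",c)
E
```

```text
blue [400. 206.] 1090 ctr [ 0.47   -0.2639  0.01  ] len 0.147 0.097 yaw -10.6 depth z [0.005 0.012 0.042]
blue [445. 198.] 451 ctr [ 0.4929 -0.4193  0.01  ] len 0.062 0.097 yaw -107.2 depth z [0.001 0.008 0.03 ]
orange [322. 177.] 187 ctr [0.5689 0.0021 0.053 ] len 0.079 0.099 yaw -172.6 depth z [0.048 0.053 0.059]
yel [328. 121.] 197 ctr [ 0.7584 -0.0223  0.05  ] len 0.071 0.073 yaw 178.4 depth z [0.014 0.021 0.026]
yel [239. 180.] 101 ctr [0.5661 0.2783 0.05  ] len 0.056 0.02 yaw -74.6 depth z [0.026 0.035 0.041]
yel [240. 186.] 37 ctr [0.5468 0.2725 0.05  ] len 0.053 0.007 yaw -74.2 depth z [0.035 0.041 0.046]
yel [241. 191.] 62 ctr [0.5308 0.2689 0.05  ] len 0.054 0.013 yaw -74.2 depth z [0.041 0.048 0.054]
yel [193. 225.] 102 ctr [0.4185 0.4323 0.05  ] len 0.055 0.02 yaw -72.9 depth z [0.029 0.034 0.039]
yel [194. 232.] 36 ctr [0.3987 0.4267 0.05  ] len 0.053 0.006 yaw -72.9 depth z [0.025 0.041 0.048]
yel [195. 236.] 61 ctr [0.3826 0.4235 0.05  ] len 0.053 0.012 yaw -72.8 depth z [0.04  0.045 0.049]
red [246. 127.] 122 ctr [0.7568 0.2582 0.01  ] len 0.081 0.019 yaw -12.3 depth z [0.018 0.025 0.031]
dark [245. 196.] 415 ctr [0.5268 0.2634 0.05  ] len 0.068 0.138 yaw -162.9 depth z [0.004 0.013 0.066]
dark [200. 239.] 460 ctr [0.3825 0.4169 0.05  ] len 0.076 0.138 yaw -162.2 depth z [0.003 0.012 0.065]
```

View pics/crop.png

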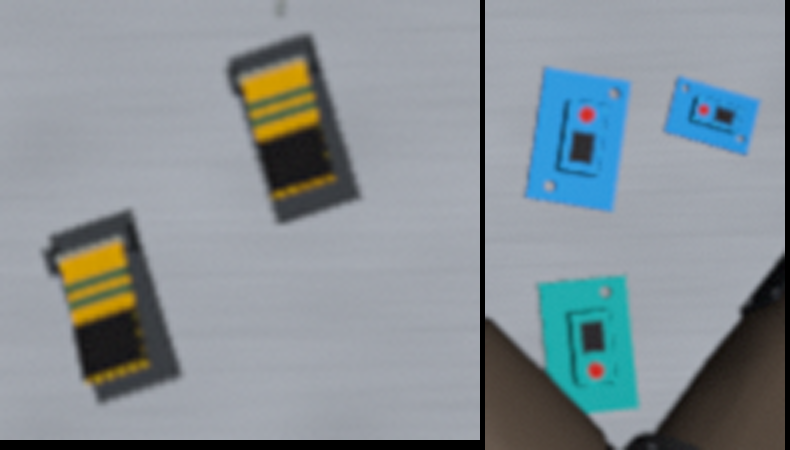

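The crop confirms the right-hand pedal, with its black pad near (244,199), and the larger blue cover with its lens towards +x. The fingers can close for the pedal on the way, and I'll pass over the cover and box for wrist views.

Emit:
{"op": "step_arm", "data": {
  "moves": [
    [[2.1, 4.2, 0, -0.13, 0], [2.1, 4.2, 0, -0.13, 0], [2.1, 4.2, 0, -0.13, 0], [2.1, 4.2, 0, -0.13, 0], [2.1, 4.2, 0, -0.13, 0], [2.1, 4.2, 0, 0, 0], [2.1, 4.2, 0, 0, 0], [2.1, 4.2, 0, 0, 0], [0, 0, 0, 0, 0], [0, 0, 0, 0, 0]]
  ]
}}

```text
clock: 1.1
tool_pos: [0.4739, -0.2647, 0.2264]
orientation: [180.0, -0.0, 169.8]
force: [-0.3, -0.1, 0.4]
opening: 0.0131
gripper_force: 0.0
```

```bash
cat > w.py <<'E'
from plant import ctrl, viewer
from h import *
import sys,json
def shot(name):
    o=ctrl.get_obs(); I=viewer.camera_info("wrist"); im,d=viewer.snapshot("wrist")
    cv2.imwrite(f"pics/{name}.png",im); np.savez(f"{name}.npz",d=d,K=I["camera_matrix"],k=I["k1"],e=I["eye"],o=I["orientation"],t=o["tool_pos"],r=o["orientation"])
    print(name,o["clock"],"tcp",o["tool_pos"].round(4),o["orientation"].round(2),"F",o["force"].round(2),"op",round(o["opening"],4))
def load(name):
    q=np.load(f"{name}.npz"); return cv2.imread(f"pics/{name}.png"),q["d"],dict(camera_matrix=q["K"],k1=float(q["k"]),eye=q["e"],orientation=q["o"])
if __name__=="__main__": shot(sys.argv[1])
E
python3 w.py w_cover
```

```text
w_cover 1.1 tcp [ 0.4739 -0.2647  0.2264] [ 1.7999e+02 -3.0000e-02  1.6983e+02] F [-0.3  -0.09  0.38] op 0.0131
```

Emit:
{"op": "step_arm", "data": {
  "moves": [
    [[1.2, 4.0, 0, 0, 0], [1.2, 4.0, 0, 0, 0], [1.2, 4.0, 0, 0, 0], [1.2, 4.0, 0, 0, 0], [1.2, 4.0, 0, 0, 0], [1.2, 4.0, 0, 0, 0], [0.8, 2.2, 0, 0, 0], [0, 0, 0, 0, 0], [0, 0, 0, 0, 0]]
  ]
}}

```text
clock: 2.05
tool_pos: [0.5534, -0.0047, 0.2261]
orientation: [-180.0, -0.1, 169.6]
force: [-0.8, -0.4, -0.6]
opening: 0.0005
gripper_force: 0.0
```

```bash
python3 w.py w_box
```

```text
w_box 2.05 tcp [ 0.5534 -0.0047  0.2261] [-1.7997e+02 -5.0000e-02  1.6964e+02] F [-0.76 -0.44 -0.63] op 0.0005
```

View pics/w_cover.png

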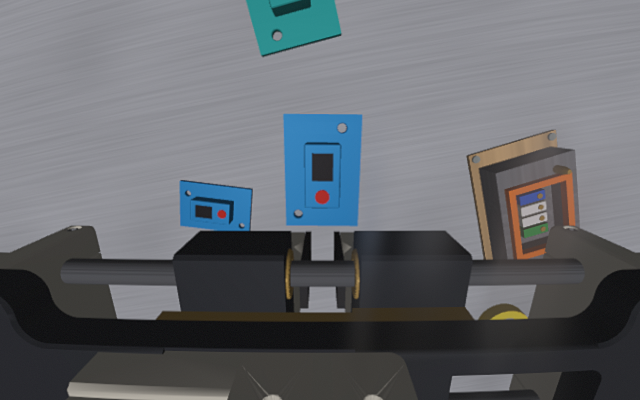

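View pics/w_box.png

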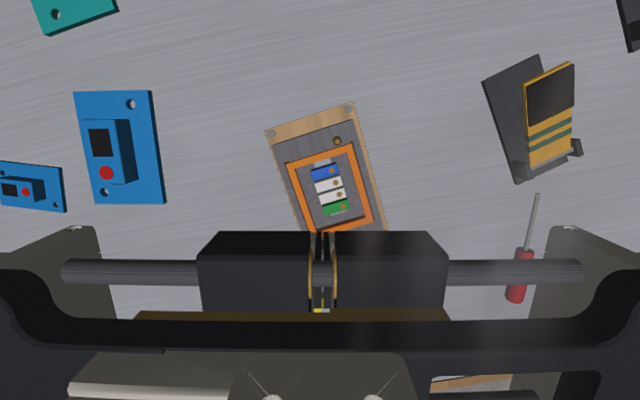

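The wrist view shows the cover fully, with holes at about (342,128) and (298,213). The box view shows dowel B at (337,140), and the pedal pad at (550,92). Next: measure cover, box and pad.

```bash
python3 - <<'E'
from w import *
im,d,I=load("w_cover"); hsv=cv2.cvtColor(im,cv2.COLOR_BGR2HSV); h,s,v=[hsv[...,i].astype(int) for i in range(3)]
m=(h>98)&(h<115)&(s>130); m[:, :270]=0; m[232:]=0; m[:, 400:]=0
cs=max(cv2.findContours(m.astype(np.uint8),0,1)[0],key=cv2.contourArea)
r=cv2.minAreaRect(onz(I,cs[:,0].astype(float),.01)[:,:2].astype(np.float32)*1000); print("cover rect mm",r)
fill=np.zeros(m.shape,np.uint8); cv2.drawContours(fill,[cs],-1,1,-1); 
H=[]
for c,st,l in blobs((fill>0)&(s<60)&(v>60),15): 
    p=onz(I,[c],.01)[0]; H.append(p); print("hole?",c.round(1),st[4],p.round(4))
B,A=None,None
im,d,I=load("w_box"); hsv=cv2.cvtColor(im,cv2.COLOR_BGR2HSV); h,s,v=[hsv[...,i].astype(int) for i in range(3)]
m=(v<60)&(s<120); m[:50]=0; m[135:]=0; m[:, :515]=0; m[:,590:]=0
P=deproj(I,d,m); P=P[(P[:,2]>.045)]; print("pad n",len(P),"mean",P.mean(0).round(4),"z pct",np.percentile(P[:,2],[5,50,95]).round(4))
r=cv2.minAreaRect((P[:,:2]*1000).astype(np.float32)); print("pad rect",r)
m=(h>14)&(h<30)&(s>90)&(v>60); m[:130]=0;m[155:]=0;m[:, :325]=0;m[:,350:]=0
for c,st,l in blobs(m,8): print("dowelB?",c.round(1),st,onz(I,[c],.068)[0].round(4))
E
```

```text
cover rect mm ((469.2965393066406, -264.362060546875), (98.9531478881836, 149.5415496826172), 79.26631927490234)
hole? [341.6 127.6] 64 [ 0.4171 -0.2294  0.01  ]
hole? [297.9 212.6] 36 [ 0.519 -0.307  0.01 ]
pad n 1533 mean [0.4983 0.2562 0.0612] z pct [0.054  0.0618 0.067 ]
pad rect ((500.3142395019531, 261.46612548828125), (47.09242248535156, 55.52244567871094), 17.160140991210938)
dowelB? [336.5 140.5] [333 137   8   8  50] [0.5068 0.0194 0.068 ]
```

Emit:
{"op": "step_arm", "data": {
  "moves": [
    [[-0.9, 4.4, 0, 0, 0], [-0.9, 4.4, 0, 0, 0], [-0.9, 4.4, 0, 0, 0], [-0.9, 4.4, 0, 0, 0], [-0.9, 4.4, -2, 0, 0], [-0.9, 4.4, -3, 0, 0], [0, 0, -4, 0, 0], [0, 0, -4, 0, 0], [0, 0, -2, 0, 0], [0, 0, 0, 0, 0]]
  ]
}}

```text
clock: 3.1
tool_pos: [0.4989, 0.2539, 0.0758]
orientation: [-179.7, -0.2, 169.5]
force: [0.4, -0.3, 0.1]
opening: 0.0
gripper_force: 0.0
```

Emit:
{"op": "step_arm", "data": {
  "moves": [
    [[0.1, 0.4, -0.7, 0, 0], [0, 0, -0.7, 0, 0], [-0.1, 0, -0.5, 0, 0], [-0.1, 0, -0.5, 0, 0], [-0.1, 0, -0.5, 0, 0], [-0.1, 0, -0.5, 0, 0], [0, 0, 0, 0, 0]]
  ]
}}

```text
clock: 3.8
tool_pos: [0.497, 0.2603, 0.0446]
orientation: [-179.9, -0.0, 169.7]
force: [-0.2, -3.7, 6.8]
opening: 0.0002
gripper_force: 2.8
```

Emit:
{"op": "step_arm", "data": {
  "moves": [
    [[0, 0, -0.4, 0, 0], [0, 0, -0.3, 0, 0], [0, 0, 0, 0, 0]]
  ]
}}

```text
clock: 4.1
tool_pos: [0.4967, 0.2605, 0.0386]
orientation: [-179.9, -0.0, 169.7]
force: [-5.8, -4.3, 12.2]
opening: -0.0
gripper_force: 5.9
```

Emit:
{"op": "step_arm", "data": {
  "moves": [
    [[0, 0, -0.3, 0, 0], [0, 0, 0, 0, 0]]
  ]
}}

```text
clock: 4.3
tool_pos: [0.4967, 0.2605, 0.0377]
orientation: [-180.0, 0.0, 169.7]
force: [-13.9, -5.8, 33.5]
opening: 0.0002
gripper_force: 16.4
```

At the stop: the force rises steeply. Ease slightly and hold about a second, then lift.

Emit:
{"op": "step_arm", "data": {
  "moves": [
    [[0, 0, 0.1, 0, 0], [0, 0, 0, 0, 0], [0, 0, 0, 0, 0], [0, 0, 0, 0, 0], [0, 0, 0, 0, 0], [0, 0, 0, 0, 0], [0, 0, 0, 0, 0], [0, 0, 0, 0, 0], [0, 0, 0, 0, 0], [0, 0, 0, 0, 0]]
  ]
}}

```text
clock: 5.3
tool_pos: [0.4967, 0.2605, 0.038]
orientation: [-180.0, -0.0, 169.7]
force: [-9.5, -5.0, 26.2]
opening: 0.0008
gripper_force: 12.7
```

Emit:
{"op": "step_arm", "data": {
  "moves": [
    [[0, 0, 0.8, 0, 0], [0, 0, 1, 0, 0], [0, 0, 2, 0, 0], [0, 0, 4, 0, 0], [0, 0, 5, 0, 0], [0, 0, 5, 0, 0], [1.5, -4.5, 1, 0, 0], [1.5, -4.5, 0, 0, 0], [1.5, -4.5, 0, 0, 0], [1.5, -4.5, 0, 0, 0]]
  ]
}}

```text
clock: 6.3
tool_pos: [0.5574, 0.0798, 0.2242]
orientation: [179.9, 0.0, 169.7]
force: [1.0, 0.2, -0.0]
opening: 0.0003
gripper_force: 0.0
```

Emit:
{"op": "step_arm", "data": {
  "moves": [
    [[4, -3.5, 0, 0, 4], [4, -3.5, 0, 0, 8.7], [0, 0, 0, 0, 8.7], [0, 0, 0, 0, 8.7], [0, 0, 0, 0, 8.7]]
  ]
}}

```text
clock: 6.8
tool_pos: [0.632, 0.0155, 0.2235]
orientation: [180.0, -0.0, 169.7]
force: [-0.6, 0.5, -0.5]
opening: 0.0345
gripper_force: 0.0
```

```bash
python3 w.py w_box2 && python3 - <<'E'
from w import *
im,d,I=load("w_box2"); hsv=cv2.cvtColor(im,cv2.COLOR_BGR2HSV); h,s,v=[hsv[...,i].astype(int) for i in range(3)]
m=(h>4)&(h<14)&(s>180)&(v>120); m[232:]=0
for c,st,l in blobs(m,200):
    cs=max(cv2.findContours(l.astype(np.uint8),0,1)[0],key=cv2.contourArea)
    print("gasket",c,st,cv2.minAreaRect(onz(I,cs[:,0].astype(float),.053)[:,:2].astype(np.float32)*1000))
m=(h>14)&(h<30)&(s>90)&(v>60); m[232:]=0
for c,st,l in blobs(m,8): print("dowel?",c.round(1),st,onz(I,[c],.068)[0].round(4))
E
```

```text
w_box2 6.8 tcp [0.632  0.0155 0.2235] [ 1.7999e+02 -3.0000e-02  1.6968e+02] F [-0.65  0.55 -0.46] op 0.0345
dowel? [524.6  43.9] [502   0  55  70 922] [0.5223 0.2455 0.068 ]
dowel? [324.1  38.4] [321  37   6   5  10] [0.484  0.0443 0.068 ]
dowel? [280.6  57. ] [241  39  78  36 676] [ 0.4929 -0.002   0.068 ]
dowel? [343.3 107.2] [325  43  39 134 533] [0.5525 0.0524 0.068 ]
dowel? [533.4  68.9] [510  55  48  27 326] [0.548  0.2545 0.068 ]
dowel? [305.   69.9] [301  65   9  11  69] [0.5094 0.0199 0.068 ]
dowel? [535.2  87.3] [511  68  48  39 878] [0.5667 0.2563 0.068 ]
dowel? [302.5 107.2] [301 105   4   5  18] [0.5448 0.0102 0.068 ]
dowel? [306.9 120.9] [305 119   5   5  22] [0.5594 0.0121 0.068 ]
dowel? [311. 134.] [309 132   5   5  21] [0.5735 0.0138 0.068 ]
dowel? [315.2 147.1] [313 145   5   5  21] [0.5881 0.0156 0.068 ]
dowel? [346.4 187. ] [335 182  24  11 123] [0.6381 0.042  0.068 ]
dowel? [289.2 188.3] [286 184   8   9  47] [ 0.628  -0.0217  0.068 ]
dowel? [302.2 200.7] [292 196  22  11 121] [ 0.6448 -0.0102  0.068 ]
```

View pics/w_box2.png

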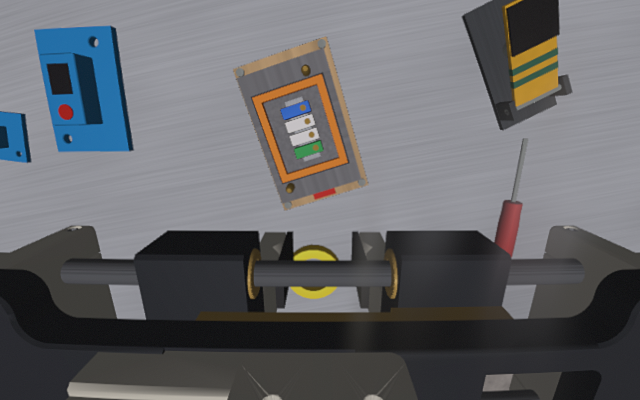

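Dowel B shows at (305,70) and dowel A at (289,188), with the red mark beside A. The cover is at about (0.469,-0.264). I'll refine the box from the gasket outline and dowels.

```bash
python3 - <<'E'
from w import *
im,d,I=load("w_box2"); hsv=cv2.cvtColor(im,cv2.COLOR_BGR2HSV); h,s,v=[hsv[...,i].astype(int) for i in range(3)]
print(hsv[85,310],hsv[110,263])
m=(h>4)&(h<19)&(s>170)&(v>140); m[225:]=0; m[:,:230]=0; m[:,380:]=0
for c,st,l in blobs(m,300):
    cs=max(cv2.findContours(l.astype(np.uint8),0,1)[0],key=cv2.contourArea)
    print("gasket",c,st[4],cv2.minAreaRect(onz(I,cs[:,0].astype(float),.053)[:,:2].astype(np.float32)*1000))
# dowels: blob centroids, at height making their spacing 129.7 mm
for z in (.055,.058,.061,.064,.068):
    B,A=onz(I,[[305,69.9],[289.2,188.3]],z); q=A-B; y=np.arctan2(q[1],q[0])-np.arctan2(-58,116)
    c=(A+B)[:2]/2-np.array([-np.sin(y),np.cos(y)])*-.004
    print(z,np.linalg.norm(q).round(4),c.round(4),np.degrees(y).round(2))
# plate+box depth check
print("rim z",np.median(deproj(I,d,m)[:,2]))
E
```

```text
[ 14 198 171] [ 14 192 197]
gasket [299.73073218 126.94171484] 2076 ((568.1527099609375, 2.604846954345703), (100.16832733154297, 80.06222534179688), 7.261307239532471)
0.055 0.1309 [0.5685 0.0018] 7.19
0.058 0.1297 [0.5684 0.0021] 7.19
0.061 0.1285 [0.5684 0.0024] 7.19
0.064 0.1273 [0.5683 0.0027] 7.19
0.068 0.1257 [0.5682 0.003 ] 7.19
rim z 0.05300524990785016
```

Emit:
{"op": "step_arm", "data": {
  "moves": [
    [[-2.3, -4, 0, 0, 8.7], [-2.3, -4, 0, 0, 8.7], [-2.3, -4, 0, 0, 8.7], [-2.3, -4, 0, 0, 8.7], [-2.3, -4, -2, 0, 8.7], [-2.3, -4, -3, -0.007, 8.7], [-2.5, -4, -3, 0, 8.7], [0, 0, -4, 0, 8.7], [0, 0, 0, 0, 8.7], [0, 0, 0, 0, 8.7]]
  ]
}}

```text
clock: 7.85
tool_pos: [0.4747, -0.2562, 0.1107]
orientation: [-180.0, -0.0, 169.4]
force: [0.5, -0.8, 0.9]
opening: 0.087
gripper_force: 0.0
```

```bash
python3 w.py w_grasp
```

```text
w_grasp 7.85 tcp [ 0.4747 -0.2562  0.1107] [-1.7997e+02 -2.0000e-02  1.6937e+02] F [ 0.51 -0.79  0.86] op 0.087
```

View pics/w_grasp.png

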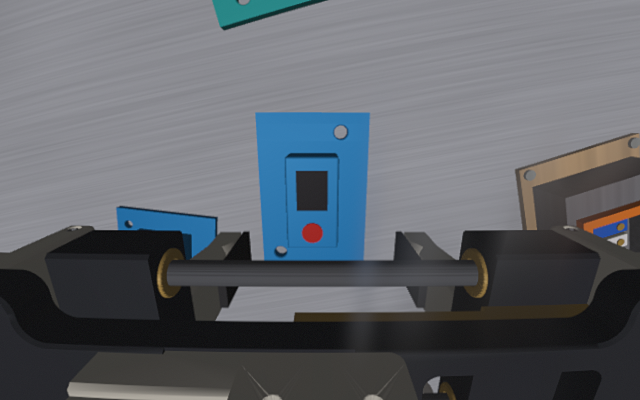

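The fingers straddle the hood, with holes at about (341,131) and (281,250). One close measurement before descending.

```bash
python3 - <<'E'
from w import *
im,d,I=load("w_grasp"); hsv=cv2.cvtColor(im,cv2.COLOR_BGR2HSV); h,s,v=[hsv[...,i].astype(int) for i in range(3)]
out=[]
for (u0,u1,v0,v1) in ((328,354,118,145),(270,292,242,259)):
    m=np.zeros(h.shape,bool); m[v0:v1,u0:u1]=1; m&=(s<80)&(v>90)
    c,st,l=max(blobs(m,15),key=lambda b:b[1][4]); 
    cs=max(cv2.findContours(l.astype(np.uint8),0,1)[0],key=cv2.contourArea); c=cv2.minEnclosingCircle(cs)[0]
    out.append(onz(I,[c],.01)[0]); print(c,st[4],out[-1].round(4))
B,A=out; q=A-B; y=np.arctan2(q[1],q[0])-np.arctan2(-58,116)
print(np.linalg.norm(q),((A+B)[:2]/2-np.array([-np.sin(y),np.cos(y)])*-.004).round(4),np.degrees(y))
E
```

```text
(340.1111145019531, 131.88888549804688) 137 [ 0.417  -0.2295  0.01  ]
(281.0, 249.5) 55 [ 0.5183 -0.3063  0.01  ]
0.12714090748495768 [ 0.4684 -0.2639] -10.601068592850982
```

Emit:
{"op": "step_arm", "data": {
  "moves": [
    [[-0.57, -0.8, -2, 0, 8.7], [0, 0, -3, 0, 8.7], [0, 0, -3, 0, 8.7], [0, 0, 0, 0, 8.7], [0, 0, 0, 0, 8.7]]
  ]
}}

```text
clock: 8.4
tool_pos: [0.4703, -0.2645, 0.0316]
orientation: [-180.0, 0.1, 169.4]
force: [-0.8, -0.4, 0.9]
opening: 0.0871
gripper_force: 0.0
```

Emit:
{"op": "step_arm", "data": {
  "moves": [
    [[-0.13, 0, -1, 0, 8.7], [0, 0, -0.8, 0, 8.7], [0, 0, 0, 0, 8.7], [0, 0, 0, 0, 5.5], [0, 0, 0, 0, 4], [0, 0, 0, 0, 3], [0, 0, 0, 0, 3], [0, 0, 0, 0, 3], [0, 0, 0, 0, 3], [0, 0, 0, 0, 3]]
  ]
}}

```text
clock: 9.4
tool_pos: [0.4675, -0.2648, 0.0119]
orientation: [180.0, 0.0, 169.3]
force: [0.2, 0.4, 0.8]
opening: 0.044
gripper_force: 30.0
```

Gripped at 44 mm. Lift and carry to the box.

Emit:
{"op": "step_arm", "data": {
  "moves": [
    [[0, 0, 2, 0, 3], [0, 0, 4, 0, 3], [0, 0, 4, 0, 3], [1.4, 3.8, 1, 0.05, 3], [1.4, 3.8, 0, 0.05, 3], [1.4, 3.8, 0, 0.05, 3], [1.4, 3.8, 0, 0.05, 3], [1.4, 3.8, 0, 0.05, 3], [1.4, 3.8, 0, 0.06, 3], [1.4, 3.8, 0, 0, 3]]
  ]
}}

```text
clock: 10.4
tool_pos: [0.5652, 0.0027, 0.1214]
orientation: [180.0, -0.1, -172.8]
force: [1.0, -0.8, -2.9]
opening: 0.0438
gripper_force: 30.0
```

Emit:
{"op": "step_arm", "data": {
  "moves": [
    [[0, 0, 0, 0, 3], [0, 0, 0, 0, 3], [0, 0, 0, 0, 3]]
  ]
}}

```text
clock: 10.7
tool_pos: [0.5645, 0.0006, 0.1213]
orientation: [-180.0, -0.1, -173.0]
force: [-0.3, -0.1, -2.1]
opening: 0.0438
gripper_force: 30.0
```

```bash
python3 w.py w_held && python3 - <<'E'
from w import *
im,d,I=load("w_held"); hsv=cv2.cvtColor(im,cv2.COLOR_BGR2HSV); h,s,v=[hsv[...,i].astype(int) for i in range(3)]
m=(h>98)&(h<115)&(s>130)&(v>90)
c,st,l=max(blobs(m),key=lambda b:b[1][4]); print(c,st,"plate z",np.percentile(deproj(I,d,l)[:,2],[10,30,50,80]).round(4))
E
```

```text
w_held 10.7 tcp [0.5645 0.0006 0.1213] [-1.8000e+02 -8.0000e-02 -1.7299e+02] F [-0.34 -0.12 -2.12] op 0.0438
[321.30817178 176.3991337 ] [  231   119   183   142 18931] plate z [0.1188 0.1193 0.1197 0.1211]
```

View pics/w_held.png

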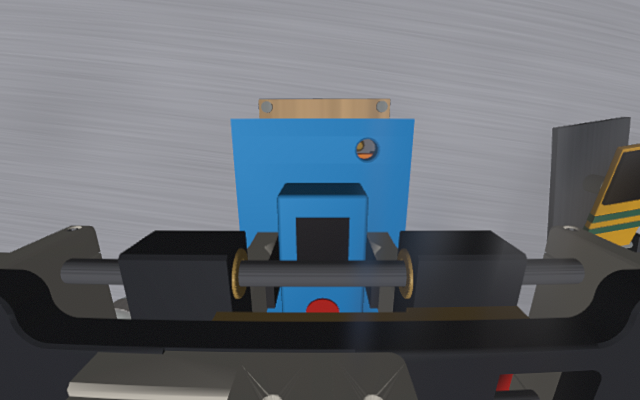

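The cover hangs level and square with the hood in the fingers; dowel B is seen through hole B at (366,149). Now find its offset in the hand.

```bash
python3 - <<'E'
from w import *
im,d,I=load("w_held"); q=np.load("w_held.npz"); t=q["t"]; yaw=np.radians(q["r"][2]-180)
hsv=cv2.cvtColor(im,cv2.COLOR_BGR2HSV); h,s,v=[hsv[...,i].astype(int) for i in range(3)]
blue=(h>98)&(h<118)&(s>130)
m=np.zeros(h.shape,bool); m[132:168,345:388]=1; m&=~blue
c,st,l=max(blobs(m),key=lambda b:b[1][4])
cs=max(cv2.findContours(l.astype(np.uint8),0,1)[0],key=cv2.contourArea)
cc,r=cv2.minEnclosingCircle(cs); X=np.array([np.cos(yaw),np.sin(yaw)]); Y=np.array([-X[1],X[0]])
P=onz(I,cs[:,0].astype(float),.1193)[:,:2]; c2,r2=cv2.minEnclosingCircle((P*1000).astype(np.float32)); c2=np.array(c2)/1000
print("hole px",cc,r,"r mm",r2,"tool-frame",(c2-t[:2])@X,(c2-t[:2])@Y)
for u in (260,300,340,380):
    vv=np.nonzero(blue[:,u])[0].min(); p=onz(I,[[u,vv-.5]],.1193)[0][:2]-t[:2]; print("back edge",p@X,p@Y)
for w in (130,150,165):
    uu=np.nonzero(blue[w])[0]; p=onz(I,[[uu.min()-.5,w],[uu.max()+.5,w]],.1193)[:,:2]-t[:2]; print("sides",p@Y,(p@Y).mean())
E
```

```text
hole px (365.61688232421875, 148.82467651367188) 10.758166313171387 r mm 5.859854221343994 tool-frame -0.05672048377431526 0.023451480608999962
back edge -0.07312138485397168 -0.03441660331158219
back edge -0.07304134030655997 -0.012703594992963174
back edge -0.0730328637889274 0.00895619077642968
back edge -0.07309583496716911 0.030663845549974717
sides [-0.05046376  0.049445  ] -0.0005093824030950739
sides [-0.05078762  0.04920868] -0.0007894679723165314
sides [-0.05090914  0.04932503] -0.0007920540980093822
```

Emit:
{"op": "step_arm", "data": {
  "moves": [
    [[0.22, 0.24, -2, 0.003, 3], [0, 0, -1.5, 0, 3], [0, 0, 0, 0, 3], [0, 0, 0, 0, 3]]
  ]
}}

```text
clock: 11.15
tool_pos: [0.5673, 0.0026, 0.0871]
orientation: [-180.0, -0.0, -172.9]
force: [-0.5, -0.3, -2.8]
opening: 0.0435
gripper_force: 30.0
```

Emit:
{"op": "step_arm", "data": {
  "moves": [
    [[-0.05, 0.03, -0.5, 0, 3], [0, 0, -0.4, 0, 3], [0, 0, -0.3, 0, 3], [0, 0, 0, 0, 3], [0, 0, 0, 0, 3]]
  ]
}}

```text
clock: 11.65
tool_pos: [0.5671, 0.0039, 0.0749]
orientation: [-180.0, -0.0, -172.8]
force: [0.1, 0.3, -2.7]
opening: 0.044
gripper_force: 30.0
```

Emit:
{"op": "step_arm", "data": {
  "moves": [
    [[0, -0.07, -0.2, 0, 3], [0, 0, -0.2, 0, 3], [0, 0, -0.2, 0, 3], [0, 0, 0, 0, 3], [0, 0, 0, 0, 3]]
  ]
}}

```text
clock: 12.15
tool_pos: [0.567, 0.0031, 0.0687]
orientation: [-180.0, -0.0, -172.8]
force: [0.2, 0.7, -2.4]
opening: 0.0441
gripper_force: 30.0
```

The holes are past the tapers with no side load. Continue down onto the gasket.

Emit:
{"op": "step_arm", "data": {
  "moves": [
    [[0, 0, -0.2, 0, 3], [0, 0, -0.2, 0, 3], [0, 0, -0.2, 0, 3], [0, 0, 0, 0, 3], [0, 0, 0, 0, 3]]
  ]
}}

```text
clock: 12.65
tool_pos: [0.5671, 0.0032, 0.0632]
orientation: [-180.0, 0.0, -172.8]
force: [-3.1, -0.4, 4.7]
opening: 0.0437
gripper_force: 30.0
```

Emit:
{"op": "step_arm", "data": {
  "moves": [
    [[0, 0, -0.2, 0, 3], [0, 0, -0.2, 0, 3], [0, 0, 0, 0, 3], [0, 0, 0, 0, 3]]
  ]
}}

```text
clock: 13.05
tool_pos: [0.5672, 0.0032, 0.0599]
orientation: [-180.0, 0.0, -172.8]
force: [-5.5, 1.3, 10.6]
opening: 0.0438
gripper_force: 30.0
```

Emit:
{"op": "step_arm", "data": {
  "moves": [
    [[0, 0, -0.2, 0, 3], [0, 0, 0, 0, 3], [0, 0, 0, 0, 3]]
  ]
}}

```text
clock: 13.35
tool_pos: [0.5673, 0.0032, 0.0597]
orientation: [-180.0, 0.1, -172.7]
force: [-11.9, 2.6, 28.9]
opening: 0.0439
gripper_force: 30.0
```

The force rises steeply at TCP z 0.0597, which puts the underside at 48 mm. Check height and level by depth, plus the bystanders and pedal.

```bash
python3 w.py w_end && python3 - <<'E'
from w import *
im,d,I=load("w_end"); hsv=cv2.cvtColor(im,cv2.COLOR_BGR2HSV); h,s,v=[hsv[...,i].astype(int) for i in range(3)]
P=deproj(I,d,(h>98)&(h<118)&(s>130)); c=np.array([.5683,.0024]); a=np.radians(7.2); X=np.array([np.cos(a),np.sin(a)]);Y=np.array([-X[1],X[0]])
L=np.c_[(P[:,:2]-c)@X,(P[:,:2]-c)@Y,P[:,2]]
for n,k in (("flange -x",(L[:,0]<-.045)&(L[:,0]>-.072)),("flange +y",(L[:,1]>.03)&(L[:,1]<.05)),("flange -y",(L[:,1]<-.03)&(L[:,1]>-.05))):
    k&=abs(L[:,2]-.058)<.008; print(n,k.sum(),np.median(L[k,2]).round(4) if k.any() else None)
im,d=viewer.snapshot("side"); cv2.imwrite("pics/side1.png",im)
x=cv2.resize(im[110:400,180:420],None,fx=2,fy=2,interpolation=2); cv2.imwrite("pics/side1c.png",x)
E
```

```text
w_end 13.35 tcp [0.5673 0.0032 0.0597] [-1.7998e+02  9.0000e-02 -1.7273e+02] F [-11.91   2.59  28.91] op 0.0439
flange -x 8427 0.058
flange +y 4073 0.058
flange -y 4034 0.058
```

View pics/side1c.png

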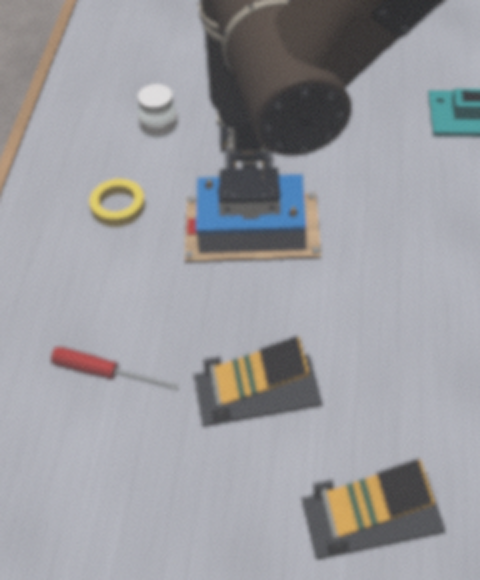

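The picture shows the cover closed on the grey box at (250,210), flange top at 58.0 mm on three sides. The pedal is back up at (258,380), and the screwdriver, jar and tape have not moved. Confirm that the hold is steady, then hand in.

Emit:
{"op": "step_arm", "data": {
  "moves": [
    [[0, 0, 0, 0, 3], [0, 0, 0, 0, 3], [0, 0, 0, 0, 3], [0, 0, 0, 0, 3], [0, 0, 0, 0, 3]]
  ]
}}

```text
clock: 13.95
tool_pos: [0.5673, 0.0032, 0.0597]
orientation: [-180.0, 0.1, -172.7]
force: [-12.5, 2.4, 27.8]
opening: 0.0436
gripper_force: 30.0
```

```bash
python3 -c "
from plant import ctrl, close_job
o=ctrl.get_obs(); print(o['clock'],o['tool_pos'],o['force'],o['opening'],o['gripper_force'])
print(close_job())"
```

```text
13.95 [0.56729822 0.00319156 0.05973724] [-12.47676922   2.39468335  27.76536088] 0.04364575688768206 30.004355907440186
the job is handed in; nothing more can be done
None
```

The job is handed in at 13.95 s: I held the pedal at its stop for about a second and it sprang back up, then lowered the cover onto the dowels; it is still held shut on the rim, with the screwdriver, jar and tape left where they were.

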